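# Let the tin out of the gravity dispenser

## Task

Two gravity dispensers stand on the hob's cover board. With the fingertips, press the pad of the one that holds the small food tin right down and keep it down until the tin has rolled under the raised gate to the front stop, then let the lever come back up. Do not touch, grasp or lift the tin, leave the other dispenser with the spice jar alone, and do not disturb the things lying around.

Things in the scene. Friction and masses are not known exactly. Their poses are not given: they have to be found in the camera images.
- tin_dispenser: the narrower (105 mm wide, 245 long) of two fixed white gravity dispensers on the wooden board over the hob (board top z=0.070); left or right, yaw within 0.3. Origin: centre of its underside; z up, x uphill, away from the robot, y across. Ramp 77 mm wide falls to -x with slope 0.158, surface 12 mm high at x=-0.065, where a front stop 46 mm high ends it
- jar_dispenser: the wider dispenser (140 mm wide, 110 mm between its walls), otherwise built the same with the same frame, holding the spice jar behind its gate
- tin_lever (a joint): tilt of the tin dispenser's steel rocker (pivot at x=-0.035, z=0.0655 in its frame), rad: 0 = at rest, gate shut across the ramp at x=+0.05; grows as the pad goes down; stop at 0.58. Springs back to 0: 3 N on the pad starts it, 5 N reaches the stop. From 0.52 the gate clears the tin, which rolls down by itself within about 1 s
- tin_pad (a point): centre of the top of the tin dispenser's black press pad, 42 mm along x, 60 across, 7 thick. At rest at x=-0.105, y=0, z=0.1155 in the dispenser's frame (world z 0.186), front edge tilted 0.29 rad up. It moves in an arc round the rocker's pivot: fully pressed it is 47 mm lower, 16 mm farther to -x, front tilted 0.29 rad down. Free space above and below
- jar_lever (a joint): tilt of the jar dispenser's rocker, same meaning as tin_lever; must stay at rest
- jar_pad (a point): centre of the top of the jar dispenser's press pad, same shape and place as the other
- tin_mid (a point): middle of the small round food tin (diameter 57 mm, length 72 mm, 0.13 to 0.24 kg), lying on its side across the ramp. It starts behind the gate at x=+0.08, z=+0.064 in the tin dispenser's frame; lying against the front stop it is at x=-0.037, z=+0.046
- tin: the same tin; its origin is the centre of one end face, its z axis is its long axis (lies level)
- spice_jar_mid (a point): middle of the spice jar with a dark lid (diameter 41 mm, length 105 mm) lying behind the gate of the jar dispenser, at x=+0.073 in that dispenser's frame
- matches: small red match box, 62x45x16 mm, lying on the cover board in front of the dispensers; bystander, origin at the centre of its underside
- spoon: steel teaspoon, 139x30x10 mm, lying on the front part of the cover board; bystander, origin at the centre of its underside
- garlic: garlic bulb, 60x57x58 mm, on the worktop to the right; bystander, origin at the centre of its underside

How it is judged:
By the outcome, as a careful person would: the job done as asked, in the order asked, and still so for the second after the job is handed in, with the robot touching nothing.
It also fails if it takes over 32 s, if anything falls off the work surface, if the arm or the gripper's body presses on something with over 40 N, if the wrist force passes 120 N, or if a joint passes its speed limit or range.

## Robot

A 6-joint arm with a two-finger parallel gripper is mounted at the origin on a cart in front of the work surface, level with it; the furniture and walls round the work are solid. World frame = base frame: x ahead of the robot, y to its left, z up, the work surface at z = 0. Lengths are in m, angles in rad, forces in N, time in s.
With the tool pointing down it reaches from about 0.375 to 0.75 m from the base axis. Payload 9 kg.
Tool frame: the origin (TCP) lies between the finger pads; the fingertips stand 8 mm ahead of it and the grasp point (between the pads) lies 11 mm behind it; z points along the fingers, y is the line along which they close (so a half turn about z gives the same grasp; the last joint's range is limited). The gripper opens to 85 mm and grips with 20 to 120 N. Pads are 22 mm wide; open, the fingers measure 114 mm over their backs; the gripper's body (76 mm by 85 mm) begins 54 mm behind the grasp point. The pads swing forward as they close: fully open they stand 13 mm farther back than shut.
Start: joints at [0.992, 0.104, 0.097, 1.564, 0, 1.353], TCP at [0.212, 0.561, 0.239] pointing down, gripper open.
Joint ranges: [-2.99, 2.99], [-0.84, 1.86], [-1.1, 1.16], [-1.84, 2.11], [-1.51, 1.56], [-3.14, 3.14]. Speed limits (rad/s): [2.22, 2.22, 2.57, 3.14, 3.14, 3.14].

## Interface

Orientations are given as a unit quaternion [w, x, y, z].
In Python, from plant import env gives the robot as it stands.
- The arm moves only by the shell command python3 -m creep 'ROWS' [FORCE]. ROWS is JSON, a list of rows, each a list of 3 entries, a list of its own where there are three numbers: the shift along the tool's x, y, z in mm, then the turn about the tool's z in units of 5 degrees (1.0 is 5 degrees), then the finger opening in mm, from 0 to 85.4. In form: [[[dx, dy, dz], twist, claw], ...]. A call has 1 to 20 rows; each row shifts and turns the commanded pose from where the row before left it, along the tool's axes as they then stand; what a row does not reach is not made up. A row lasts 1/12 s, in which the tool goes at most 41.7 mm and 7.16 degrees, less where a joint would pass 70% of its speed; a pose out of reach is approached as far as the arm can. A call is refused whole if a number of a shift passes 41.7 or a number of a turn 1, either way. A call with a gripper value outside its range is refused whole. The fingers move at their own pace and stop on an object; FORCE is the grip in N (left out, the last holds). Time passes only in rows, so rows that do not move let the fingers close. It gives the time, the measured TCP pose, the force, the opening and the grip force at its end, in the units of the state.
- env.state(): the state, without advancing time (a new reading comes with each control period).
- env.capture(name): name is "scene" or "top"; returns a dict with "img" (480x640x3 uint8, blue, green, red), "fx", "fy", "cx", "cy" (pixels), "extrinsics" (4x4, takes a point from world to camera coordinates). Camera axes: x right, y up, looking along -z (the intrinsics and any distortion apply to the point x, -y, -z); pixel columns grow to the right and rows downward; lengths in m; the calibration is good to about 2 mm. A picture is of the moment at which its call begins. There is no depth.
- env.job_done(): hands the job in; it is judged then, once.
The state is a dict: "clock": time; "q": joint angles; "qd": joint speeds; "joint_efforts": joint torques, N m; "tcp_pos": TCP position; "eef_rot": TCP orientation; "force": force on the tool from outside, world axes, zero at the start; "torque": the same for the moment, N m; "finger_gap": opening from 0.0 (shut) to 1.0 (fully open); "gripper_force": force on a finger pad.
Only numpy, scipy, OpenCV 4.12 (cv2) and the standard library are available. Lean on these libraries where they do the work, as an engineer would, in place of code of your own. Each camera call takes 0.05 s, during which the arm holds its last target. There are 200 camera calls.

## Working session

There is one attempt and no reset: what is moved stays moved. The work goes in short steps, Python scripts to look and compute and a shell command to move; the robot and the scene stay as the last step left them, time stands still between calls to the robot, and variables do not carry over. Pictures are saved under pics/ and viewed, at most 10 in all, crops included, and the job is handed in when it is done.

```bash
mkdir -p pics
python3 - <<'E'
from plant import env
import cv2
for n in ("scene","top"):
    c=env.capture(n); cv2.imwrite(f"pics/{n}0.png",c["img"]); print(n,c["fx"],c["fy"],c["cx"],c["cy"],c["extrinsics"], [k for k in c])
s=env.state(); print(s["clock"],s["tcp_pos"],s["eef_rot"],s["q"])
E
```

```text
scene 495.65526792714707 495.65526792714707 320.8966803871492 237.06442033219975 [[ 0.66846813 -0.74372565 -0.00474529 -0.40666886]
 [ 0.48521305  0.43126115  0.76064586 -0.31160149]
 [-0.56366538 -0.51076999  0.64914972 -0.93161753]
 [ 0.          0.          0.          1.        ]] ['img', 'fx', 'fy', 'cx', 'cy', 'extrinsics']
top 442.578315397046 442.578315397046 317.1245607091709 245.68891824104455 [[ 0.02492591 -0.99963667  0.01025756 -0.07119899]
 [ 0.98846414  0.02617805  0.14917559 -0.50732566]
 [-0.14938991  0.0064209   0.98875752 -1.02951208]
 [ 0.          0.          0.          1.        ]] ['img', 'fx', 'fy', 'cx', 'cy', 'extrinsics']
0.1 [0.21164027 0.56113613 0.23858902] [-2.36149934e-04  1.79430517e-01  9.83770463e-01 -5.55746648e-04] [9.92308875e-01 1.04682241e-01 9.65723367e-02 1.56389409e+00
 4.49999039e-06 1.35312403e+00]
```

View pics/scene0.png

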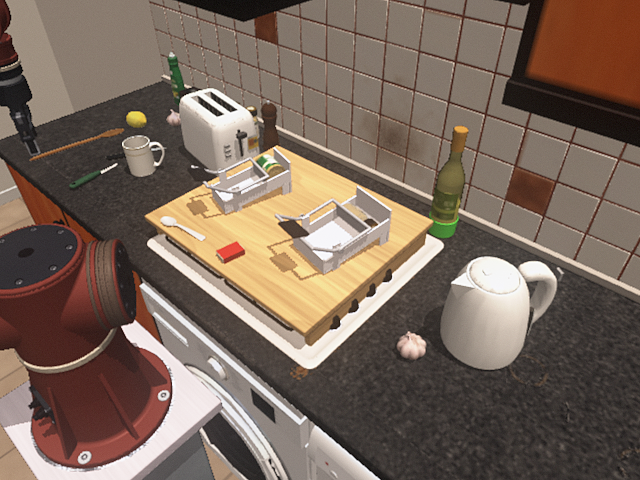

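View pics/top0.png

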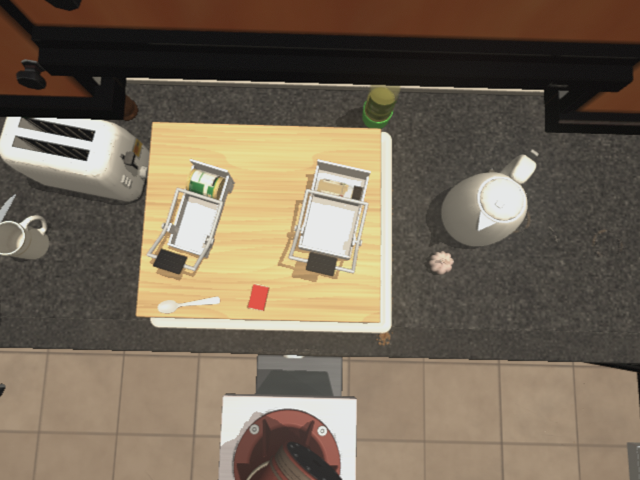

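Top view: the tin (green) is in the left, narrower dispenser, with its pad at about (170,261). The jar dispenser is on the right, matches at (259,297), spoon at (188,304). I'll zoom in on the tin dispenser next.

```bash
cat > h.py <<'E'
import numpy as np
def ray(c,u,v,z):
    E=c["extrinsics"];R,t=E[:3,:3],E[:3,3]
    d=R.T@np.array([(u-c["cx"])/c["fx"],-(v-c["cy"])/c["fy"],-1]);o=-R.T@t
    return o+d*(z-o[2])/d[2]
def proj(c,p):
    q=c["extrinsics"][:3,:3]@p+c["extrinsics"][:3,3]
    return c["cx"]+c["fx"]*q[0]/-q[2], c["cy"]+c["fy"]*q[1]/q[2]
E
python3 - <<'E'
from plant import env
from h import *
import cv2
c=env.capture("top"); im=c["img"]
cv2.imwrite("pics/crop1.png",cv2.resize(im[150:290,130:270],None,fx=4,fy=4,interpolation=cv2.INTER_CUBIC))
m=(im.max(2)<60).astype(np.uint8); m[:245]=0;m[285:]=0;m[:,:150]=0;m[:,190:]=0
n,l,st,ce=cv2.connectedComponentsWithStats(m); i=1+st[1:,4].argmax()
r=cv2.minAreaRect(np.argwhere(l==i)[:,::-1].astype(np.float32)); print(st[i],ce[i],r)
print(ray(c,*ce[i],.186)); b=[ray(c,*p,.186) for p in cv2.boxPoints(r)]; print(np.round(b,4))
E
```

```text
[154 250  32  23 360] [167.78055556 260.44722222] ((169.40000915527344, 261.3000183105469), (27.51181411743164, 17.39252471923828), 18.434946060180664)
[0.44784281 0.24933909 0.186     ]
[[0.4373 0.2776 0.186 ]
 [0.4718 0.269  0.186 ]
 [0.4551 0.214  0.186 ]
 [0.4208 0.2229 0.186 ]]
```

View pics/crop1.png

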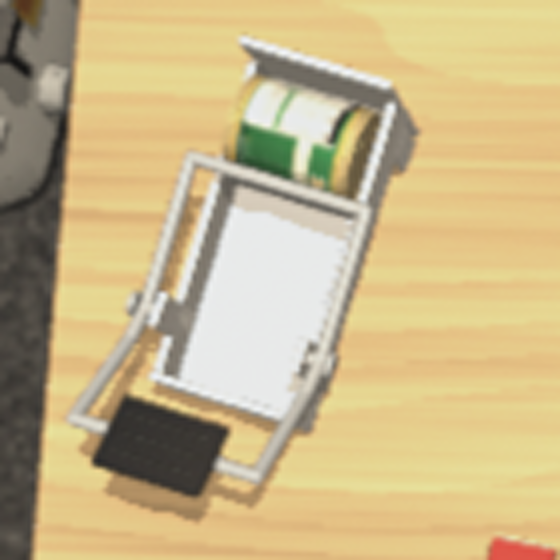

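The crop shows pad corners (125,397), (230,428), (197,496), (92,464), so its centre is at full-image (170,261.4), about (0.446, 0.246). The 57 mm × 36 mm size fits the tilted 60×42 pad. The dispenser's yaw is about -0.295. The tool's y axis is already within 4° of the dispenser's. I'll move above the pad with the fingers shut.

```bash
python3 -m creep '[[[-25,-16,0],-0.4,0],[[-25,-16,0],-0.4,0],[[-25,-16,0],0,0],[[-25,-16,0],0,0],[[-25,-16,0],0,0],[[-25,-16,0],0,0],[[-25,-16,0],0,0],[[-25,-16,0],0,0],[[-25,-16,0],0,0],[[-25,-16,0],0,0],[[-25,-16,0],0,0],[[-25,-16,0],0,0],[[-15,-10,0],0,0],[[0,0,0],0,0],[[0,0,0],0,0],[[0,0,0],0,0]]'
python3 - <<'E'
from plant import env
from h import *
import cv2
from scipy.spatial.transform import Rotation as R
c=env.capture("top"); s=env.state(); cv2.imwrite("pics/t2.png",cv2.resize(c["img"][170:310,110:270],None,fx=4,fy=4,interpolation=cv2.INTER_CUBIC))
M=R.from_quat(s["eef_rot"],scalar_first=True).as_matrix(); print(M.round(3))
p=ray(c,170,261.4,.186); d=M.T@(p-s["tcp_pos"]); print(p,s["tcp_pos"],"tool mm to pad",d*1000,s["force"],s["clock"])
c2=env.capture("scene"); print(proj(c2,p)); cv2.imwrite("pics/s2.png",cv2.resize(c2["img"][120:280,140:320],None,fx=3.5,fy=3.5,interpolation=cv2.INTER_CUBIC))
E
```

```text
clock: 1.48
tcp_pos: [0.4527, 0.2759, 0.2392]
eef_rot: [-0.0, 0.145, 0.989, 0.0]
force: [-0.2, 0.8, 0.1]
finger_gap: 0.0
gripper_force: 0.0
[[-0.958  0.286 -0.   ]
 [ 0.286  0.958  0.   ]
 [ 0.     0.    -1.   ]]
[0.44599219 0.24464137 0.186     ] [0.45258482 0.27621579 0.23927337] tool mm to pad [ -2.73795477 -32.14846015  53.26762133] [0.27353442 0.53098149 0.92079807] 1.5333
(np.float64(199.2537668074738), np.float64(173.6957633444237))
```

View pics/s2.png

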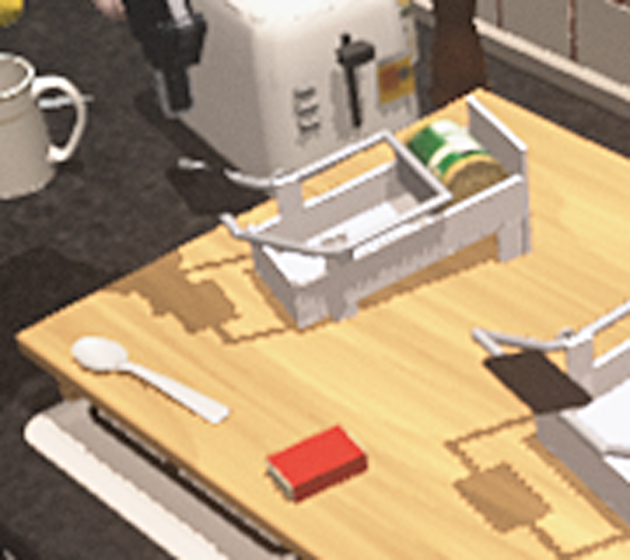

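The scene view confirms the pad at crop (200,185), where the estimate projects. The path down is free. I'll centre over it and descend to just above.

```bash
python3 -m creep '[[[0,-16,0],0,0],[[0,-16,0],0,0],[[0,0,0],0,0],[[0,0,12],0,0],[[0,0,12],0,0],[[0,0,6],0,0],[[0,0,0],0,0],[[0,0,0],0,0],[[0,0,0],0,0]]'
python3 - <<'E'
from plant import env
from h import *
import cv2
c=env.capture("scene"); s=env.state(); print(s["tcp_pos"],s["force"])
im=c["img"]; cv2.imwrite("pics/s3.png",cv2.resize(im[100:240,140:320],None,fx=4,fy=4,interpolation=cv2.INTER_CUBIC))
E
```

```text
clock: 2.33
tcp_pos: [0.444, 0.2452, 0.2094]
eef_rot: [-0.0, 0.145, 0.989, 0.0]
force: [-0.1, -0.6, 0.1]
finger_gap: -0.001
gripper_force: 0.0
[0.44417662 0.24515035 0.20960932] [0.34869398 0.07308252 0.7304112 ]
```

View pics/s3.png

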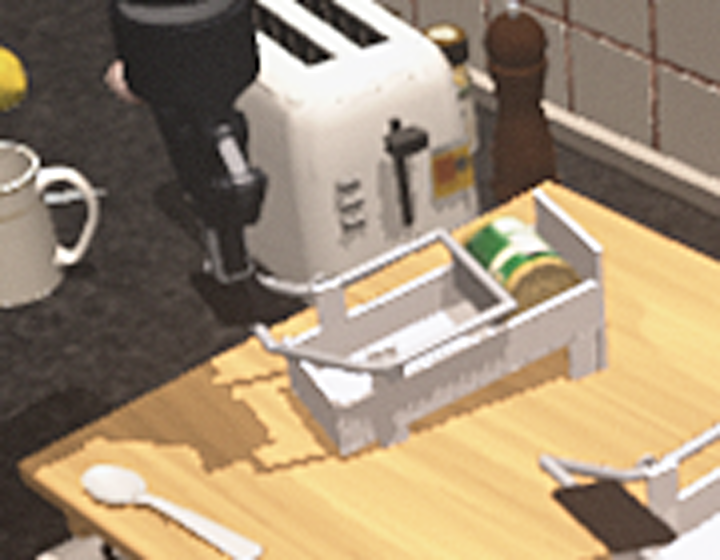

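The shut fingertips, at crop (232,278), are just above the pad at about (235,300). Now the press, following the pad's arc.

```bash
python3 -m creep '[[[0,0,6],0,0],[[1,0,6],0,0],[[2,0,4],0,0],[[2,0,4],0,0],[[2,0,4],0,0],[[2,0,4],0,0],[[2,0,4],0,0],[[1,0,4],0,0],[[1,0,4],0,0],[[1,0,4],0,0],[[0,0,0],0,0],[[0,0,0],0,0]]'
```

```text
clock: 3.38
tcp_pos: [0.4304, 0.2488, 0.1648]
eef_rot: [-0.0, 0.145, 0.989, -0.0]
force: [0.4, -0.4, 0.1]
finger_gap: -0.001
gripper_force: 0.0
```

Run:
```python
from plant import env
import cv2,numpy as np
a=env.capture("scene")["img"];b=env.capture("top")["img"]; s=env.state(); print(s["force"],s["torque"])
f=lambda i:cv2.resize(i,(400,400),interpolation=cv2.INTER_CUBIC)
cv2.imwrite("pics/s4.png",np.hstack([f(a[100:240,150:290]),f(b[160:300,130:270])]))
```

```text
[-0.12339856  1.71554324 -0.1826943 ] [-0.05722598 -0.05282204 -0.00065908]
```

View pics/s4.png

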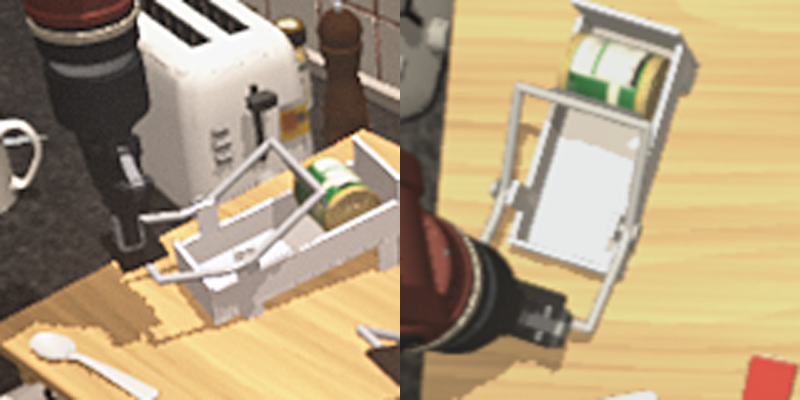

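The gate is rising and the fingertips are on the pad, so the press is working. I'll continue gently to the stop.

```bash
python3 -m creep '[[[1,0,4],0,0],[[1,0,4],0,0],[[1,0,3],0,0],[[0,0,2],0,0],[[0,0,0],0,0],[[0,0,0],0,0]]'
python3 -c "
from plant import env
s=env.state();print(s['force'],s['joint_efforts'])"
```

```text
clock: 3.98
tcp_pos: [0.4278, 0.2498, 0.1524]
eef_rot: [0.0, 0.145, 0.989, 0.0]
force: [1.4, -0.8, 4.4]
finger_gap: -0.003
gripper_force: 1.7
[ 1.4143085  -0.76928993  4.36196674] [ 6.01006821e-01 -3.72387421e+01  4.75509846e+01  3.66606172e-01
  3.14081674e-01 -2.21759859e-03]
```

Force 4.4 N, nearly at the stop. A little more, then hold.

```bash
python3 -m creep '[[[0,0,1.5],0,0],[[0,0,1.5],0,0],[[0,0,0],0,0],[[0,0,0],0,0],[[0,0,0],0,0],[[0,0,0],0,0],[[0,0,0],0,0],[[0,0,0],0,0],[[0,0,0],0,0],[[0,0,0],0,0],[[0,0,0],0,0],[[0,0,0],0,0],[[0,0,0],0,0],[[0,0,0],0,0]]'
python3 - <<'E'
from plant import env
import cv2,numpy as np
a=env.capture("scene")["img"];b=env.capture("top")["img"]
f=lambda i:cv2.resize(i,(400,400),interpolation=cv2.INTER_CUBIC)
cv2.imwrite("pics/s5.png",np.hstack([f(a[100:240,150:290]),f(b[160:300,130:270])]))
E
```

```text
clock: 5.15
tcp_pos: [0.4277, 0.2498, 0.1493]
eef_rot: [-0.0, 0.145, 0.989, 0.0]
force: [-1.8, -0.5, 3.7]
finger_gap: 0.002
gripper_force: 2.2
```

View pics/s5.png

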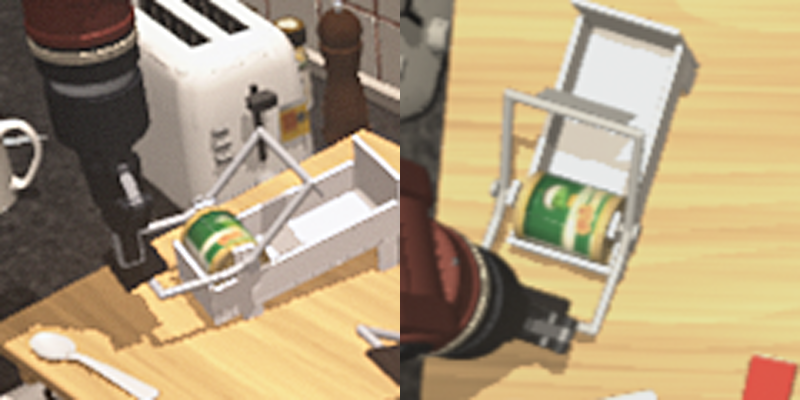

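The tin has rolled to the front stop (top crop (570,215)). The force is still below 5 N, so I'll press the last few mm to the hard stop and hold.

```bash
python3 -m creep '[[[0,0,1.5],0,0],[[0,0,1.5],0,0],[[0,0,0],0,0],[[0,0,0],0,0],[[0,0,0],0,0],[[0,0,0],0,0]]'
```

```text
clock: 5.75
tcp_pos: [0.4278, 0.2499, 0.1477]
eef_rot: [0.0, 0.145, 0.989, 0.0]
force: [-6.3, -0.5, 16.1]
finger_gap: -0.004
gripper_force: 8.5
```

The force has jumped to 16 N, so it's at the stop. Hold briefly, then release slowly back along the arc and rise clear.

```bash
python3 -m creep '[[[0,0,0],0,0],[[0,0,0],0,0],[[0,0,0],0,0],[[0,0,0],0,0],[[0,0,-4],0,0],[[-1,0,-4],0,0],[[-1,0,-4],0,0],[[-1,0,-4],0,0],[[-1,0,-4],0,0],[[-1,0,-4],0,0],[[-1,0,-4],0,0],[[-1,0,-4],0,0],[[-1,0,-4],0,0],[[-1,0,-4],0,0],[[-1,0,-4],0,0],[[0,0,-4],0,0],[[0,0,-4],0,0],[[0,0,-6],0,0],[[0,0,-10],0,0],[[0,0,-15],0,0]]'
python3 -m creep '[[[0,0,-20],0,0],[[10,20,-10],0,0],[[15,30,0],0,0],[[15,30,0],0,0],[[15,30,0],0,0],[[15,30,0],0,0],[[10,20,0],0,0],[[0,0,0],0,0],[[0,0,0],0,0],[[0,0,0],0,0],[[0,0,0],0,0],[[0,0,0],0,0]]'
python3 - <<'E'
from plant import env
import cv2,numpy as np
a=env.capture("scene")["img"];b=env.capture("top")["img"]
f=lambda i:cv2.resize(i,(400,400),interpolation=cv2.INTER_CUBIC)
cv2.imwrite("pics/s6.png",np.hstack([f(a[120:320,150:350]),f(b[130:330,130:330])]))
E
```

```text
clock: 7.42
tcp_pos: [0.4365, 0.2468, 0.229]
eef_rot: [-0.001, 0.145, 0.989, -0.0]
force: [-0.3, -0.4, 0.0]
finger_gap: -0.004
gripper_force: 0.0
clock: 8.42
tcp_pos: [0.4069, 0.4223, 0.2597]
eef_rot: [0.0, 0.146, 0.989, 0.0]
force: [0.8, -0.2, -0.3]
finger_gap: -0.002
gripper_force: 0.0
```

View pics/s6.png

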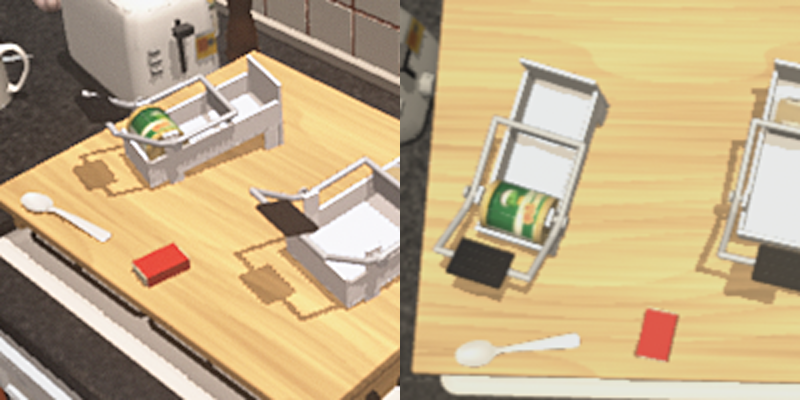

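The tin is at the front stop (top crop (520,212)), the lever is back at rest, and the other things are untouched.

```bash
python3 -c "
from plant import env
print(env.job_done())"
```

```text
the job is handed in; nothing more can be done
None
```

I pressed the tin dispenser's pad fully down and held it until the tin rolled to the front stop, then let the lever come back up. The last pictures show nothing else disturbed, and I handed the job in after about 8.5 s on the robot's clock; no verdict came back.

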